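# Find the stack magazine with room and press in the last carrier boat

## Task

Load the loose carrier boat into whichever of the two spring magazines still has room; one is full, which you can only feel by pressing on its top boat. Press the boat down on the stack at the open mouth until it clears the feed lips, slide it in under them and push it fully home against the back stop. The boats carry fragile packages: press and push no harder than the springs need, and leave the wash bottle, the capped collimator and the screwdriver where they are.

Things in the scene. Friction and masses are not known exactly. Their poses are not given: they have to be found in the camera images.
- boat_center (a point): Centre (half-way up) of the loose boat: a flat machined aluminium carrier, 120 long (its x) x 56 wide (its y) x 12 mm thick (z), eight dark and gold packages sunk in pockets below its rim and ribs, about 0.16 kg, lying flat on the white mat. The same either way round; its sides and ends are plain and flat over the full 12 mm.
- magazine_a: One of two fixed black stack magazines, alike from outside. Origin: underside of its base plate (190 x 104 x 10 mm, x from -90 to 100 mm) at the centre of the stack; x points from the mouth to the back, y across, z up. All dimensions of a magazine are given in this frame. A boat that is home has its centre on x = y = 0, its length along x (-60 to 60 mm), 1.5 mm of play at each side.
- magazine_b: The other magazine, same outside, same frame. One holds four boats and is full, one holds three and has room for one more; which is which cannot be seen, the walls are closed. The full one gives about 4 mm under a press on its top boat, then stops hard. The other gives up to 16 mm (8 to 9 N to start it, 200 N/m from there).
- a_mouth (a point): Middle of the mouth of magazine_a: x = -28, y = 0, z = 90 mm, on the top face of its top boat, a good place to press on. From x = 3 mm to the mouth end there are no lips and the side walls reach only to z = 66 mm, so fingers can hold a boat by its long sides there. A boat must come down here with its leading end no farther than x = 2 mm, the rest out over the keeper.
- b_mouth (a point): The same point of magazine_b. The keeper plate closes the mouth end from x = -66.5 to -61.5 mm, up to z = 76 mm. A boat being loaded passes over it: pressed down in the mouth against the spring (10 to 13 N), it lands on the keeper with its top 2 mm below the lips, felt as a hard stop.
- a_lips (a point): Where the two steel feed lips of magazine_a begin: x = 10, y = 0, z = 90 mm. They are 4 mm thick, undersides at z = 90 mm, reach over the boat's long edges (from |y| = 21 mm outward) from x = 10 mm to the back; turned-up tips and the flared ends of the cheeks below lie at x = 3 to 10 mm. The cheeks are 59 mm apart and 8 mm thick.
- b_lips (a point): The same point of magazine_b. The boat's top must be below the lips to slide under them; once its end is under the lips by 8 mm or more they hold it down when it is let go, and it can be pushed on by its outer end face (about 4 to 8 N of friction).
- a_home (a point): Where the centre of the top boat lies when it is home in magazine_a: x = y = 0, z = 84 mm. It then touches the back stop: a wall with its face at x = 60 mm, as high as the lips, with a notch for the pusher (|y| below 12 mm, down to z = 76 mm).
- b_home (a point): The same point of magazine_b.
- a_top_center (a point): Centre of the boat, like the loose one, that is on top in magazine_a at the start, held up against the lips by the spring; after another boat is loaded it lies 12 mm lower.
- b_top_center (a point): The same for magazine_b.
- bottle: White wash bottle, 62 mm in diameter, with red cap and bent red spout, 175 mm tall in all, upright; origin at the centre of its foot. Leave it alone.
- collimator: Steel lens barrel, 48 mm in diameter, with a red protective cap, 90 mm tall in all, upright; origin at the centre of its foot. Leave it alone.
- driver: Green-handled screwdriver, 170 mm long along its x, lying on the bench. Leave it alone.
There are look-alikes about, which are no part of the job. Leave any orange look-alike of the part that bears b_top_center alone.

How it is judged:
At the end, for the whole second after the job is handed in: The loose boat is the top boat, home in a magazine: centre 81 to 87 mm over its underside, within 3 mm lengthwise and 4 mm across, flat within 2.9 and in line within 3.4 degrees, at rest; the former top boats lie as well in their magazines (at 68 to 87 mm) (((x of boat_center in the frame of magazine_a between -0.003 and 0.003 m and y of boat_center in the frame of magazine_a between -0.004 and 0.004 m and z of boat_center in the frame of magazine_a between 0.081 and 0.087 m and angle between boat_center's own z axis and vertical below 0.05 rad and angle between the x axis of boat_center and the x axis of magazine_a, either way round below 0.06 rad) or (x of boat_center in the frame of magazine_b between -0.003 and 0.003 m and y of boat_center in the frame of magazine_b between -0.004 and 0.004 m and z of boat_center in the frame of magazine_b between 0.081 and 0.087 m and angle between boat_center's own z axis and vertical below 0.05 rad and angle between the x axis of boat_center and the x axis of magazine_b, either way round below 0.06 rad)) and x of a_top_center in the frame of magazine_a between -0.003 and 0.003 m and y of a_top_center in the frame of magazine_a between -0.004 and 0.004 m and z of a_top_center in the frame of magazine_a between 0.068 and 0.087 m and angle between each of a_top_center, b_top_center's own z axis and vertical below 0.05 rad and angle between the x axis of a_top_center and the x axis of magazine_a, either way round below 0.06 rad and x of b_top_center in the frame of magazine_b between -0.003 and 0.003 m and y of b_top_center in the frame of magazine_b between -0.004 and 0.004 m and z of b_top_center in the frame of magazine_b between 0.068 and 0.087 m and angle between the x axis of b_top_center and the x axis of magazine_b, either way round below 0.06 rad and linear speed of boat below 0.01 m/s); the robot touches nothing.
It fails at once if a boat is rammed against a magazine, or a stack is pressed on, with more than 60 N (contact force between boat and magazine_a above 60 N or contact force between any of boat, the fingers and a_stack1 above 60 N or contact force between boat and magazine_b above 60 N or contact force between any of boat, the fingers and b_stack1 above 60 N).
It fails at once if the wash bottle is moved by more than 20 mm (distance of bottle from where it was at the start of the episode above 0.02 m).
It fails at once if the collimator is moved by more than 20 mm (distance of collimator from where it was at the start of the episode above 0.02 m).
It fails at once if the screwdriver is moved by more than 20 mm (distance of driver from where it was at the start of the episode above 0.02 m).
It also fails if it takes over 59 s, if anything falls off the work surface, if the arm or the gripper's body presses on something with over 40 N, if the wrist force passes 120 N, or if a joint passes its speed limit or range.

## Robot

A 6-joint arm with a two-finger parallel gripper is mounted at the origin on the work surface. World frame = base frame: x ahead of the robot, y to its left, z up, the work surface at z = 0. Lengths are in m, angles in rad, forces in N, time in s.
With the tool pointing down it reaches from about 0.15 to 0.775 m from the base axis. Payload 6.1 kg.
Tool frame: the origin (TCP) lies on the centre line of the jaws, within the pads' length; the fingertips stand 17 mm ahead of it and the grasp point (between the pads) lies 2 mm behind it; z points along the fingers, y is the direction in which the jaws open and shut (so a half turn about z gives the same grasp; the last joint's range is limited). The gripper opens to 85 mm and grips with 20 to 120 N. Pads are 22 mm wide; open, the fingers measure 114 mm over their backs; the gripper's body (76 mm by 85 mm) begins 54 mm behind the grasp point. The pads swing forward as they close: fully open they stand 13 mm farther back than shut.
Start: joints at [-1.174, 0.126, -0.04, 1.405, 0, 1.571], TCP at [0.203, -0.484, 0.215] pointing down, gripper open.
Joint ranges: [-2.72, 2.72], [-0.95, 1.95], [-1.27, 1.35], [-1.78, 2.02], [-1.46, 1.47], [-3.14, 3.14]. Speed limits (rad/s): [2.39, 2.39, 3.01, 3.14, 3.14, 3.14].

## Interface

Orientations are given as a unit quaternion [w, x, y, z].
In Python, from cell import read_state, read_camera, get_calibration, close_job, spot_in gives the robot as it stands. The module is installed in compiled form; this text tells all that it offers.
- The arm moves only by the tool move_arm, never from a script. Its argument "series" is a list of rows, each a list of 7 numbers: the shift along the tool's x, y, z in cm, then the turn, a rotation vector about the tool's x, y, z in degrees, then the opening in per cent of the stroke, from 0 (shut) to 100 (fully open). In form: [[tx, ty, tz, wx, wy, wz, claw], ...]. A call has exactly 10 rows; each row shifts and turns the pose as measured when the row begins, along the tool's axes as they then stand; what a row does not reach is not made up. A row lasts 1/12 s, in which the tool goes at most 41.7 mm and 7.16 degrees, less where a joint would pass 70% of its speed; a pose out of reach is approached as far as the arm can. A call is refused whole if a number of a shift passes 4.17 or a number of a turn 7.16, either way. A call with a gripper value outside its range is refused whole. The fingers move at their own pace and stop on an object; "force" is the grip in N (left out, the last holds). Time passes only in rows, so rows that do not move let the fingers close, or fill a call up. It gives the time, the measured TCP pose, the force and the opening at its end, in the units of the state.
- read_state(): the state, without advancing time (a new reading comes with each control period).
- read_camera(name): name is "scene" or "top"; returns (picture, depth): 400x640x3 uint8, blue, green, red; 400x640 float32, m along the optical axis (not along the pixel's ray), 0 where there is no reading.
- get_calibration(name): a dict with "fx", "fy", "cx", "cy" (pixels), "rvec" (rotation vector, rad) and "tvec" (3), from world to camera coordinates, as OpenCV has them. Camera axes: x right, y down, z forward; pixel columns grow to the right and rows downward; lengths in m; the calibration is good to about 2 mm. A picture is of the moment at which its call begins. get_calibration takes no time and is no camera call.
- close_job(): hands the job in, once; it reports no verdict.
Trained networks look in the newest picture that a camera, given by its name, has taken for a name from the list of things; names that differ only in an ending like _2 or _b are one class to them, and where a whole thing is asked for, a point or a joint stands for the part that bears it (a point fixed in the world has none). Each returns a list of dicts, best first, with "confidence" (0 to 1); they miss things now and then, are a little off and sometimes report something else, mostly with a low value. They report only what shows in the picture. A call takes as long as a camera call. They do not tell look-alikes from the thing itself.
- spot_in(camera, target): "at" ([row, column] in pixels, amid what is visible of it).
The state is a dict: "time_s": time; "joints": joint angles; "dq": joint speeds; "tau": joint torques, N m; "tool_pos": TCP position; "orientation": TCP orientation; "ft_force": force on the tool from outside, world axes, zero at the start; "torque": the same for the moment, N m; "finger_gap": finger opening in m.
Only numpy, scipy, OpenCV 4.12 (cv2) and the standard library are available. Lean on these libraries where they do the work, as an engineer would, in place of code of your own. Each camera call takes 0.05 s, during which the arm holds its last target. There are 200 camera calls.

## Working session

There is one attempt and no reset: what is moved stays moved. The work goes in short steps, Python scripts to look and compute and a tool call to move; the robot and the scene stay as the last step left them, time stands still between calls to the robot, and variables do not carry over. Pictures are saved under pics/ and viewed, about 8 in all and at most 12, crops included, and the job is handed in when it is done.

Besides the shell and the picture viewer there is one more tool, called after "Emit:" as name(argument=value, ...), one argument or row to a line, values as JSON. move_arm: Moves the arm, as the interface text tells. Its arguments: {"type":"object","properties":{"series":{"type":"array","items":{"type":"array","items":{"type":"number"}}},"force":{"type":"number"}},"required":["series"]}

```bash
mkdir -p pics; cat > h.py <<'E'
import numpy as np,cv2
from cell import *
def P(cal,r,c,d):
    R=cv2.Rodrigues(np.array(cal["rvec"],float))[0];t=np.array(cal["tvec"],float).ravel()
    r,c,d=map(np.asarray,(r,c,d))
    X=np.stack([(c-cal["cx"])/cal["fx"]*d,(r-cal["cy"])/cal["fy"]*d,d],-1)
    return (X-t)@R
def cloud(n,dep):
    rr,cc=np.mgrid[0:400,0:640];return P(get_calibration(n),rr,cc,dep)
E
python3 - <<'E'
from h import *
for n in("scene","top"):
    im,d=read_camera(n);cv2.imwrite(f"pics/{n}0.png",im);np.save(f"{n}0.npy",d)
    W=cloud(n,d)
    for t in("boat_center","magazine_a","a_mouth","a_lips","a_top_center","bottle","collimator","driver"):
        for s in spot_in(n,t):
            r,c=[int(round(v)) for v in s["at"]];print(n,t,r,c,round(s["confidence"],2),W[r,c].round(3) if d[r,c]>0 else None)
print(read_state())
E
```

```text
scene boat_center 234 244 0.56 [ 0.498 -0.248  0.013]
scene boat_center 201 384 0.43 [0.677 0.163 0.07 ]
scene magazine_a 201 380 0.93 [0.669 0.154 0.069]
scene magazine_a 224 333 0.84 [ 0.661 -0.028  0.063]
scene a_mouth 201 381 0.81 [0.674 0.153 0.073]
scene a_mouth 222 338 0.27 [ 0.675 -0.022  0.079]
scene a_lips 201 379 0.93 [0.665 0.153 0.067]
scene a_lips 220 334 0.53 [ 0.664 -0.028  0.082]
scene a_top_center 182 380 0.72 [0.615 0.2   0.09 ]
scene a_top_center 201 380 0.2 [0.669 0.154 0.069]
scene a_top_center 291 272 0.16 [ 0.739 -0.292  0.023]
scene bottle 271 194 0.89 [ 0.62  -0.448  0.098]
scene collimator 157 393 0.74 None
scene collimator 235 245 0.39 [ 0.5   -0.246  0.009]
scene driver 288 273 0.75 [ 0.733 -0.285  0.025]
scene driver 184 378 0.56 [0.62  0.187 0.091]
scene driver 234 246 0.28 [ 0.5   -0.242  0.012]
scene driver 219 335 0.25 [ 0.667 -0.027  0.088]
top boat_center 231 400 0.8 [ 0.501 -0.234  0.008]
top magazine_a 186 258 0.89 [0.62  0.176 0.094]
top magazine_a 188 327 0.79 [ 0.616 -0.018  0.093]
top a_mouth 186 261 0.55 [0.62  0.167 0.097]
top a_top_center 
[... 166 characters left out ...]
  0.021]
{'time_s': 0.9, 'joints': array([-1.17400984e+00,  1.25802810e-01, -3.95861737e-02,  1.40541140e+00,
       -2.11018860e-05,  1.57080946e+00]), 'dq': array([-1.71890325e-03,  7.95272136e-04, -1.06310049e-03,  2.33242485e-04,
        2.15919961e-04,  6.27919055e-05]), 'tau': array([-1.81486266e-04, -4.35687697e+01,  3.53092611e+01,  1.01421650e-03,
       -1.17179170e-04,  1.98712615e-05]), 'tool_pos': array([ 0.20287789, -0.48420042,  0.21549939]), 'orientation': array([ 9.05241890e-08,  9.80385820e-01,  1.97087908e-01, -1.07438605e-05]), 'ft_force': array([0.75783499, 0.4252722 , 0.08170468]), 'torque': array([0.01613628, 0.01650595, 0.06227383]), 'finger_gap': 0.08543240744833666}
```

View pics/top0.png

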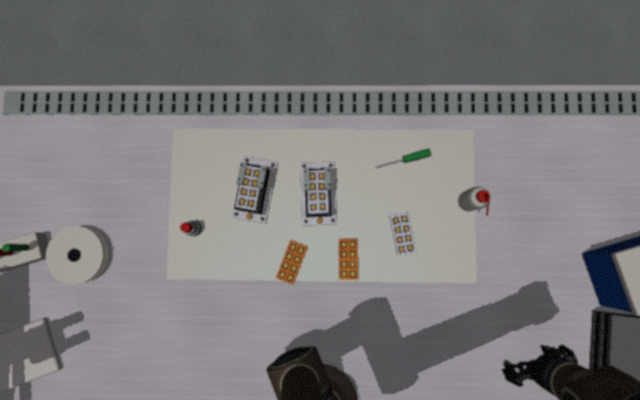

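View pics/scene0.png

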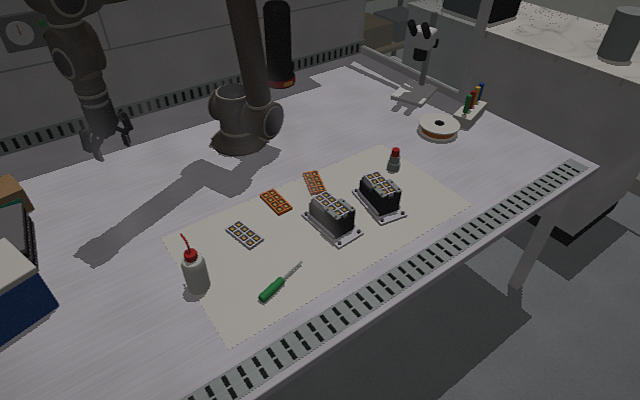

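```bash
python3 - <<'E'
from h import *
im=cv2.imread("pics/top0.png")
cv2.imwrite("pics/crop.png",cv2.resize(im[145:265,225:425],None,fx=4,fy=4,interpolation=cv2.INTER_CUBIC))
for n in("top","scene"):
    W=cloud(n,np.load(n+"0.npy"))
    for nm,(x0,x1,y0,y1,z0,z1) in dict(boat=(.42,.58,-.31,-.18,.006,.02),M1=(.5,.74,-.09,.05,.05,.12),M2=(.5,.74,.09,.27,.05,.12),M1base=(.45,.78,-.1,.062,.0065,.03),M2base=(.45,.78,.085,.3,.0065,.03)).items():
        m=(W[...,0]>x0)&(W[...,0]<x1)&(W[...,1]>y0)&(W[...,1]<y1)&(W[...,2]>z0)&(W[...,2]<z1)
        p=W[m];r=cv2.minAreaRect((p[:,:2]*1000).astype(np.float32));print(n,nm,len(p),np.round(r[0],1),np.round(r[1],1),round(r[2],1),"zpct",np.percentile(p[:,2],[5,50,90,98]).round(3))
    
E
```

```text
top boat 758 [ 500.  -244.7] [120.9 153.9] 86.9 zpct [0.006 0.011 0.015 0.017]
top M1 1261 [608.9  10.1] [135.8  74.9] 2.5 zpct [0.066 0.089 0.096 0.099]
top M2 1331 [618.9 202.6] [ 76.5 134.8] 80.5 zpct [0.065 0.09  0.096 0.099]
top M1base 1120 [614.5 -17.6] [327.2 160.1] 0.3 zpct [0.007 0.012 0.024 0.027]
top M2base 1084 [613.9 192.6] [327.7 214.2] 0.0 zpct [0.007 0.011 0.023 0.027]
scene boat 551 [ 503.2 -249.5] [151.9  97.3] 5.6 zpct [0.007 0.011 0.014 0.016]
scene M1 1084 [608.7   5.6] [139.   79.5] 3.2 zpct [0.055 0.087 0.095 0.097]
scene M2 935 [619.7 197.3] [ 77.9 139.3] 80.5 zpct [0.055 0.087 0.094 0.097]
scene M1base 791 [613.8 -19. ] [327.6 161.2] 0.1 zpct [0.008 0.012 0.024 0.028]
scene M2base 624 [611.9 201.5] [349.8 180.9] 8.9 zpct [0.007 0.013 0.025 0.029]
```

View pics/crop.png

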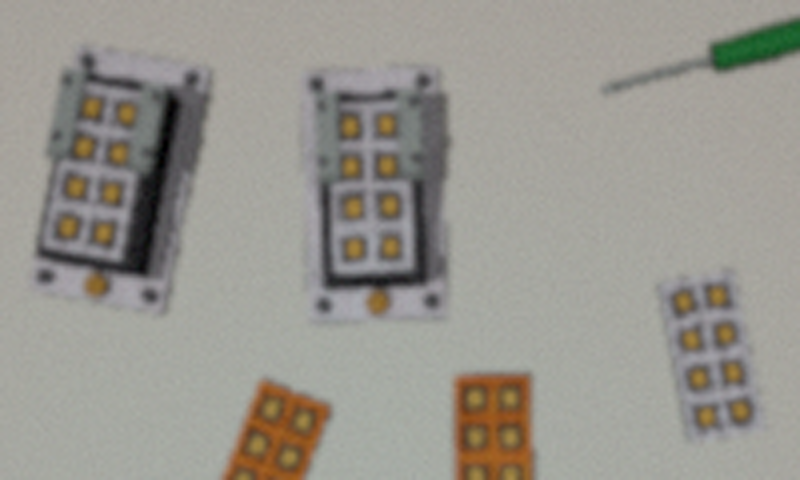

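```bash
cat >> h.py <<'E'
def gold(n,im,xc,yc,z,rad=.075):
    """gold pad centres on plane z near (xc,yc) -> pts, centre, yaw of long axis deg"""
    cal=get_calibration(n);R=cv2.Rodrigues(np.array(cal["rvec"],float))[0];t=np.array(cal["tvec"],float).ravel()
    rr,cc=np.mgrid[0:400,0:640]
    ray=np.stack([(cc-cal["cx"])/cal["fx"],(rr-cal["cy"])/cal["fy"],np.ones(rr.shape)],-1)@R
    o=-R.T@t;s=(z-o[2])/ray[...,2];W=o+ray*s[...,None]
    f=im.astype(float);w=np.clip(f[...,2]-f[...,0]-25,0,None)
    w[np.hypot(W[...,0]-xc,W[...,1]-yc)>rad]=0
    w*=w>0.25*w.max()
    k,l,st,_=cv2.connectedComponentsWithStats((w>0).astype(np.uint8),connectivity=4)
    pts=np.array([(W[l==i][:,:2]*w[l==i][:,None]).sum(0)/w[l==i].sum() for i in range(1,k) if st[i,4]>=4])
    if len(pts)<2:return pts,None,None
    (cx,cy),_,_=cv2.minAreaRect((pts*1e3).astype(np.float32)) if len(pts)>2 else (pts.mean(0)*1e3,0,0)
    ww=w.ravel();q=W[...,:2].reshape(-1,2)
    m=(q*ww[:,None]).sum(0)/ww.sum();C=np.cov(q.T,aweights=ww);v=np.linalg.eigh(C)[1][:,1];v*=np.sign(v[0])
    return len(pts),(np.round(m*1e3,1),np.round([cx,cy],1)),round(np.degrees(np.arctan2(v[1],v[0])),1)
E
python3 - <<'E'
from h import *
for n in("top","scene"):
    im=cv2.imread(f"pics/{n}0.png")
    for nm,a in dict(loose=(.5,-.245,.010),M1=(.61,.006,.089),M2=(.615,.2,.089)).items(): print(n,nm,gold(n,im,*a))
    c=get_calibration(n);R=cv2.Rodrigues(np.array(c["rvec"],float))[0];print(n,(-R.T@np.array(c["tvec"]).ravel()).round(3),c["fx"])
E
```

```text
top loose (8, (array([ 492.9, -241.3]), array([ 493.2, -241.4])), np.float64(11.3))
top M1 (8, (array([607.9,   9.8]), array([607.5,   9.8])), np.float64(2.3))
top M2 (9, (array([615.8, 203.3]), array([602.1, 205.5])), np.float64(-8.0))
top [ 0.455 -0.034  1.273] 424.6077377257981
scene loose (8, (array([ 493.1, -244.9]), array([ 491. , -245.4])), np.float64(10.4))
scene M1 (8, (array([602.9,   8.4]), array([606.2,   6. ])), np.float64(-0.2))
scene M2 (8, (array([616.7, 199.4]), array([617.1, 198.3])), np.float64(-6.6))
scene [ 1.358 -0.603  0.944] 418.1672346769957
```

```bash
cat >> h.py <<'E'
def plan(x,y,z,psi,n,claw,show=True):
    """rows from present pose to world target (m,deg); tool pointing down"""
    s=read_state();w,a,b,c=s["orientation"];p=np.array(s["tool_pos"])
    from scipy.spatial.transform import Rotation as Ro
    R0=Ro.from_quat([a,b,c,w]);f=R0.as_matrix();ps=np.degrees(np.arctan2(f[1,0],f[0,0]))
    d=(np.array([x,y,z])-p)/n;dp=(psi-ps)/n;print("pos",p.round(4),"psi",round(ps,2),"tilt",np.degrees(np.arccos(-f[2,2])).round(2),"F",s["ft_force"].round(1),"gap",round(s["finger_gap"],4),"t",s["time_s"])
    rows=[]
    for i in range(n):
        q=np.radians(ps+dp*i);rows.append([round(float(v),2) for v in(100*(d[0]*np.cos(q)+d[1]*np.sin(q)),100*(d[0]*np.sin(q)-d[1]*np.cos(q)),-100*d[2],0,0,-dp,claw)])
    print(str(rows).replace(" ",""))
E
python3 - <<'E'
from h import *
plan(.58,.008,.175,2,18,0)
E
```

```text
pos [ 0.2029 -0.4842  0.2155] psi 22.73 tilt 0.0 F [0.8 0.4 0.1] gap 0.0854 t 0.9
[[2.99,-1.71,0.22,0.0,0.0,1.15,0.0],[2.95,-1.77,0.22,0.0,0.0,1.15,0.0],[2.92,-1.83,0.22,0.0,0.0,1.15,0.0],[2.88,-1.89,0.22,0.0,0.0,1.15,0.0],[2.84,-1.95,0.22,0.0,0.0,1.15,0.0],[2.8,-2.0,0.22,0.0,0.0,1.15,0.0],[2.76,-2.06,0.22,0.0,0.0,1.15,0.0],[2.72,-2.11,0.22,0.0,0.0,1.15,0.0],[2.68,-2.17,0.22,0.0,0.0,1.15,0.0],[2.63,-2.22,0.22,0.0,0.0,1.15,0.0],[2.59,-2.27,0.22,0.0,0.0,1.15,0.0],[2.54,-2.33,0.22,0.0,0.0,1.15,0.0],[2.49,-2.38,0.22,0.0,0.0,1.15,0.0],[2.45,-2.43,0.22,0.0,0.0,1.15,0.0],[2.4,-2.48,0.22,0.0,0.0,1.15,0.0],[2.35,-2.52,0.22,0.0,0.0,1.15,0.0],[2.29,-2.57,0.22,0.0,0.0,1.15,0.0],[2.24,-2.62,0.22,0.0,0.0,1.15,0.0]]
```

Emit:
move_arm(
  series=[
    [3,-1.7,0.2,0,0,1.15,0],
    [3,-1.8,0.2,0,0,1.15,0],
    [2.9,-1.8,0.2,0,0,1.15,0],
    [2.9,-1.9,0.2,0,0,1.15,0],
    [2.8,-2,0.2,0,0,1.15,0],
    [2.8,-2,0.2,0,0,1.15,0],
    [2.8,-2.1,0.2,0,0,1.15,0],
    [2.7,-2.1,0.2,0,0,1.15,0],
    [2.7,-2.2,0.2,0,0,1.15,0],
    [2.6,-2.2,0.2,0,0,1.15,0],
  ],
)

```text
time_s: 1.73
tool_pos: [0.4193, -0.2058, 0.1944]
orientation: [0.002, 0.996, 0.086, 0.001]
ft_force: [1.2, -0.4, -1.0]
finger_gap: -0.0004
```

```bash
python3 - <<'E'
from h import *
plan(.58,.008,.14,2,9,0)
E
```

```text
pos [ 0.4193 -0.2058  0.1944] psi 9.88 tilt 0.25 F [ 1.2 -0.4 -1. ] gap -0.0004 t 1.7333
[[2.17,-2.03,0.6,0.0,0.0,0.88,0.0],[2.14,-2.07,0.6,0.0,0.0,0.88,0.0],[2.1,-2.1,0.6,0.0,0.0,0.88,0.0],[2.07,-2.13,0.6,0.0,0.0,0.88,0.0],[2.04,-2.16,0.6,0.0,0.0,0.88,0.0],[2.01,-2.19,0.6,0.0,0.0,0.88,0.0],[1.97,-2.22,0.6,0.0,0.0,0.88,0.0],[1.94,-2.25,0.6,0.0,0.0,0.88,0.0],[1.9,-2.28,0.6,0.0,0.0,0.88,0.0]]
```

Emit:
move_arm(
  series=[
    [2.2,-2,0.6,0,0,0.88,0],
    [2.1,-2.1,0.6,0,0,0.88,0],
    [2.1,-2.1,0.6,0,0,0.88,0],
    [2.1,-2.1,0.6,0,0,0.88,0],
    [2,-2.2,0.6,0,0,0.88,0],
    [2,-2.2,0.6,0,0,0.88,0],
    [2,-2.2,0.6,0,0,0.88,0],
    [1.9,-2.2,0.6,0,0,0.88,0],
    [1.9,-2.3,0.6,0,0,0,0],
    [0,0,0,0,0,0,0],
  ],
)

```text
time_s: 2.57
tool_pos: [0.5904, 0.0246, 0.138]
orientation: [0.002, 1.0, 0.025, 0.003]
ft_force: [-0.3, 0.9, -0.5]
finger_gap: 0.0
```

```bash
python3 - <<'E'
from h import *
plan(.58,.008,.111,2,6,0)
im,d=read_camera("top");cv2.imwrite("pics/p1.png",cv2.resize(im[145:265,225:425],None,fx=4,fy=4))
E
```

```text
pos [0.5904 0.0246 0.138 ] psi 2.84 tilt 0.46 F [-0.3  0.9 -0.5] gap 0.0 t 2.5667
[[-0.19,0.27,0.45,0.0,0.0,0.14,0.0],[-0.19,0.27,0.45,0.0,0.0,0.14,0.0],[-0.19,0.27,0.45,0.0,0.0,0.14,0.0],[-0.19,0.27,0.45,0.0,0.0,0.14,0.0],[-0.19,0.27,0.45,0.0,0.0,0.14,0.0],[-0.18,0.27,0.45,0.0,0.0,0.14,0.0]]
```

Emit:
move_arm(
  series=[
    [-0.4,0.5,0.4,0,0,0.1,0],
    [-0.4,0.5,0.4,0,0,0.1,0],
    [-0.3,0.4,0.4,0,0,0.1,0],
    [0,0.2,0.4,0,0,0,0],
    [0,0,0.4,0,0,0,0],
    [0,0,0.3,0,0,0,0],
    [0,0,0.2,0,0,0,0],
    [0,0,0.1,0,0,0,0],
    [0,0,0.0,0,0,0,0],
    [0,0,0,0,0,0,0],
  ],
)

```text
time_s: 3.45
tool_pos: [0.5751, -0.0005, 0.1113]
orientation: [0.003, 1.0, 0.019, 0.003]
ft_force: [-0.0, -0.4, 0.1]
finger_gap: -0.0006
```

Emit:
move_arm(
  series=[
    [0.2,-0.4,0.0,0,0,0,0],
    [0.2,-0.3,0.1,0,0,0,0],
    [0,0,0.1,0,0,0,0],
    [0,0,0.1,0,0,0,0],
    [0,0,0.1,0,0,0,0],
    [0,0,0.1,0,0,0,0],
    [0,0,0.1,0,0,0,0],
    [0,0,0.1,0,0,0,0],
    [0,0,0.1,0,0,0,0],
    [0,0,0,0,0,0,0],
  ],
)

```text
time_s: 4.28
tool_pos: [0.5801, 0.0083, 0.1027]
orientation: [0.003, 1.0, 0.019, 0.003]
ft_force: [0.1, 1.1, -0.5]
finger_gap: 0.0
```

Emit:
move_arm(
  series=[
    [0,0,0.1,0,0,0,0],
    [0,0,0.1,0,0,0,0],
    [0,0,0.1,0,0,0,0],
    [0,0,0.1,0,0,0,0],
    [0,0,0.1,0,0,0,0],
    [0,0,0,0,0,0,0],
    [0,0,0,0,0,0,0],
    [0,0,0,0,0,0,0],
    [0,0,0,0,0,0,0],
    [0,0,0,0,0,0,0],
  ],
)

```text
time_s: 5.12
tool_pos: [0.58, 0.0081, 0.0972]
orientation: [0.003, 1.0, 0.019, 0.003]
ft_force: [0.2, 0.0, -0.3]
finger_gap: 0.0001
```

```bash
python3 - <<'E'
from h import *
im,d=read_camera("scene");W=cloud("scene",d)
cv2.imwrite("pics/p2.png",cv2.resize(im[150:270,260:420],None,fx=5,fy=5,interpolation=cv2.INTER_CUBIC))
E
```

```text
(no output)
```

View pics/p2.png

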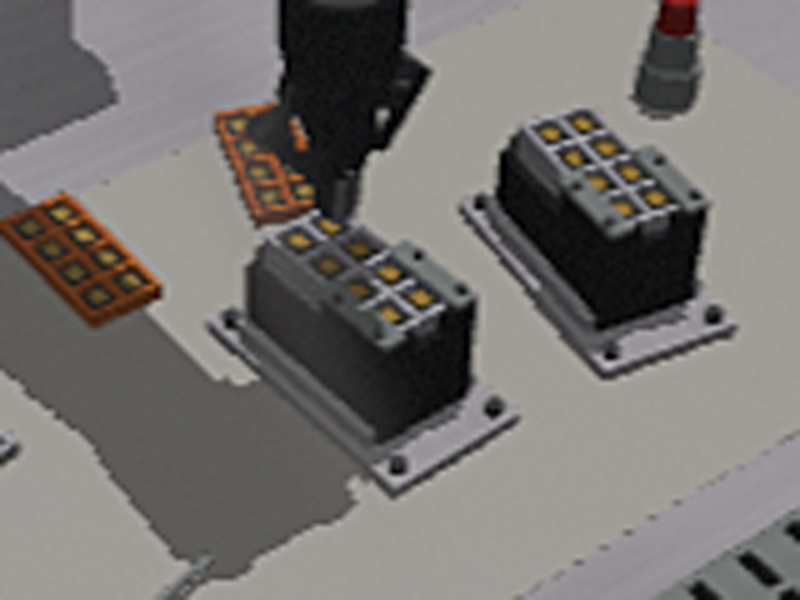

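```bash
python3 - <<'E'
from h import *
im,d=read_camera("top")
big=cv2.resize(im[145:265,225:425],None,fx=4,fy=4,interpolation=cv2.INTER_CUBIC)
s=read_state();p=np.array(s["tool_pos"]);tip=p-[0,0,.017]
c=get_calibration("top")
def pj(c,X):
    K=np.array([[c["fx"],0,c["cx"]],[0,c["fy"],c["cy"]],[0,0,1.]]);return cv2.projectPoints(np.array([X],float),np.array(c["rvec"],float),np.array(c["tvec"],float),K,None)[0].ravel()
u=pj(c,tip);print(u);cv2.circle(big,(int((u[0]-225)*4),int((u[1]-145)*4)),5,(0,0,255),2)
u=pj(get_calibration("scene"),tip);v=((u-[260,150])*5).astype(int);print(u,v)
b2=cv2.imread("pics/p2.png")[100:400,180:520];cv2.circle(b2,(v[0]-180,v[1]-100),5,(0,0,255),2)
o=np.zeros((480,800,3),np.uint8);o[:,:440]=big[:,180:620];o[:300,450:790]=b2;cv2.imwrite("pics/p3.png",o)
print(p,s["orientation"],s["joints"])
E
```

```text
[317.77658142 201.24008915]
[326.77536078 200.65067588] [333 253]
[0.58006018 0.00807003 0.09729367] [0.00327317 0.99980489 0.01914893 0.0035762 ] [ 0.01741768  0.24720059 -0.15192242  1.16450945 -0.0065339   3.12068627]
```

View pics/p3.png

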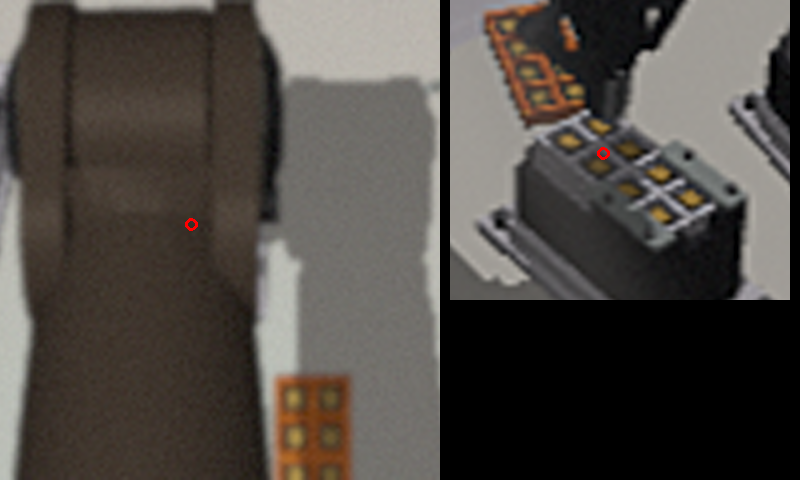

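```bash
python3 - <<'E'
from h import *
im,d=read_camera("scene");W=cloud("scene",d)
for r in range(168,196,3):
    print(r,[(c,*(1000*W[r,c]).round(0).astype(int)) for c in range(318,344,4)])
im,d=read_camera("top");W=cloud("top",d)
for r in(190,200,215): print(r,[(c,*(1000*W[r,c]).round(0).astype(int)) for c in range(270,346,6)])
E
```

```text
168 [(318, np.int64(583), np.int64(-30), np.int64(226)), (322, np.int64(594), np.int64(-24), np.int64(230)), (326, np.int64(592), np.int64(-8), np.int64(222)), (330, np.int64(587), np.int64(10), np.int64(211)), (334, np.int64(597), np.int64(17), np.int64(215)), (338, np.int64(578), np.int64(49), np.int64(189)), (342, np.int64(591), np.int64(53), np.int64(196))]
171 [(318, np.int64(585), np.int64(-31), np.int64(217)), (322, np.int64(591), np.int64(-22), np.int64(217)), (326, np.int64(596), np.int64(-11), np.int64(215)), (330, np.int64(600), np.int64(1), np.int64(212)), (334, np.int64(599), np.int64(17), np.int64(205)), (338, np.int64(584), np.int64(44), np.int64(184)), (342, np.int64(591), np.int64(53), np.int64(184))]
174 [(318, np.int64(587), np.int64(-33), np.int64(208)), (322, np.int64(589), np.int64(-20), np.int64(203)), (326, np.int64(594), np.int64(-9), np.int64(202)), (330, np.int64(588), np.int64(11), np.int64(190)), (334, np.int64(597), np.int64(18), np.int64(192)), (338, np.int64(594), np.int64(37), np.int64(182)), (342, np.int64(423), np.int64(198), np.int64(3))]
177 [(318
[... 3809 characters left out ...]
3), np.int64(-62), np.int64(1))]
215 [(270, np.int64(545), np.int64(154), np.int64(5)), (276, np.int64(503), np.int64(56), np.int64(604)), (282, np.int64(503), np.int64(46), np.int64(603)), (288, np.int64(502), np.int64(36), np.int64(614)), (294, np.int64(502), np.int64(26), np.int64(620)), (300, np.int64(502), np.int64(16), np.int64(621)), (306, np.int64(502), np.int64(7), np.int64(620)), (312, np.int64(502), np.int64(-2), np.int64(620)), (318, np.int64(502), np.int64(-11), np.int64(616)), (324, np.int64(503), np.int64(-20), np.int64(607)), (330, np.int64(503), np.int64(-30), np.int64(602)), (336, np.int64(547), np.int64(-44), np.int64(11)), (342, np.int64(547), np.int64(-62), np.int64(1))]
```

Emit:
move_arm(
  series=[
    [0,0,0.3,0,0,0,0],
    [0,0,0.3,0,0,0,0],
    [0,0,0.3,0,0,0,0],
    [0,0,0.3,0,0,0,0],
    [0,0,0.1,0,0,0,0],
    [0,0,0.1,0,0,0,0],
    [0,0,0.1,0,0,0,0],
    [0,0,0.1,0,0,0,0],
    [0,0,0.1,0,0,0,0],
    [0,0,0.0,0,0,0,0],
  ],
)

```text
time_s: 6.15
tool_pos: [0.5799, 0.0079, 0.0779]
orientation: [0.003, 1.0, 0.019, 0.003]
ft_force: [-0.5, 0.1, -0.4]
finger_gap: -0.0
```

```bash
python3 - <<'E'
from h import *
im,d=read_camera("scene");W=cloud("scene",d)
for r in range(183,213,3):
    print(r,[tuple((1000*W[r,c]).round(0).astype(int).tolist()) for c in range(322,336,3)])
cv2.imwrite("pics/p4.png",cv2.resize(im[130:270,260:420],None,fx=4,fy=4,interpolation=cv2.INTER_CUBIC))
print(read_state()["ft_force"])
E
```

```text
183 [(570, -5, 150), (589, -8, 164), (597, -3, 167), (595, 10, 160), (585, 30, 144)]
186 [(582, -14, 151), (588, -7, 152), (592, 2, 150), (592, 13, 145), (459, 133, 0)]
189 [(591, -20, 149), (588, -7, 140), (595, 0, 142), (590, 15, 131), (475, 121, 3)]
192 [(547, 14, 90), (588, -6, 128), (592, 2, 127), (587, 18, 115), (489, 111, 4)]
195 [(556, 7, 87), (589, -7, 117), (590, 4, 113), (587, 19, 103), (496, 105, -3)]
198 [(568, -2, 88), (588, -5, 103), (589, 5, 99), (582, 23, 86), (591, 28, 89)]
201 [(586, -16, 95), (585, -2, 87), (594, 2, 92), (594, 14, 86), (597, 23, 84)]
204 [(594, -21, 92), (597, -12, 88), (601, -3, 87), (607, 4, 88), (610, 13, 86)]
207 [(598, -24, 84), (613, -24, 94), (620, -18, 96), (618, -4, 87), (619, 7, 83)]
210 [(596, -22, 69), (623, -31, 93), (629, -24, 94), (636, -19, 97), (637, -8, 92)]
[-0.03030836  0.29805307  0.15226368]
```

View pics/p4.png

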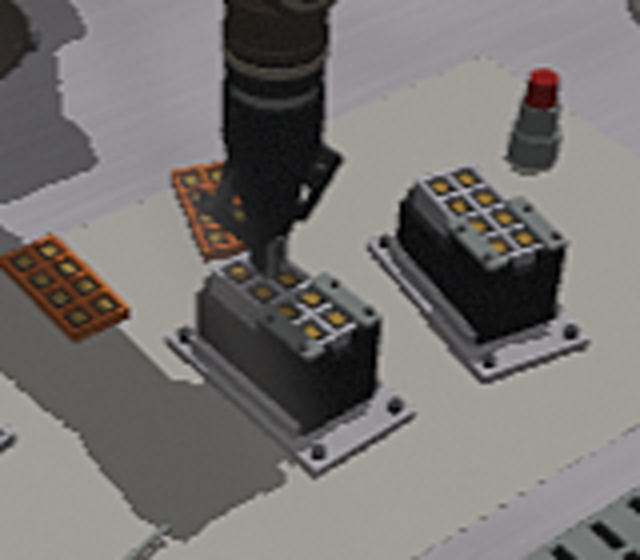

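Emit:
move_arm(
  series=[
    [0,0,0.1,0,0,0,0],
    [0,0,0.1,0,0,0,0],
    [0,0,0.1,0,0,0,0],
    [0,0,0.1,0,0,0,0],
    [0,0,0.1,0,0,0,0],
    [0,0,0.1,0,0,0,0],
    [0,0,0,0,0,0,0],
    [0,0,0,0,0,0,0],
    [0,0,0,0,0,0,0],
    [0,0,0,0,0,0,0],
  ],
)

```text
time_s: 7.03
tool_pos: [0.5807, 0.0079, 0.0748]
orientation: [0.003, 1.0, 0.019, 0.005]
ft_force: [-0.4, 0.1, 0.1]
finger_gap: 0.0002
```

Emit:
move_arm(
  series=[
    [0,0,0.1,0,0,0,0],
    [0,0,0.1,0,0,0,0],
    [0,0,0.1,0,0,0,0],
    [0,0,0.1,0,0,0,0],
    [0,0,0.1,0,0,0,0],
    [0,0,0.1,0,0,0,0],
    [0,0,0.1,0,0,0,0],
    [0,0,0.1,0,0,0,0],
    [0,0,0.1,0,0,0,0],
    [0,0,0.1,0,0,0,0],
  ],
)

```text
time_s: 7.87
tool_pos: [0.5809, 0.0079, 0.0737]
orientation: [0.003, 1.0, 0.019, 0.008]
ft_force: [-2.8, -0.5, 7.6]
finger_gap: -0.0002
```

Emit:
move_arm(
  series=[
    [0,0,0.15,0,0,0,0],
    [0,0,0.2,0,0,0,0],
    [0,0,0.2,0,0,0,0],
    [0,0,0.2,0,0,0,0],
    [0,0,0.2,0,0,0,0],
    [0,0,0.2,0,0,0,0],
    [0,0,0.2,0,0,0,0],
    [0,0,0.2,0,0,0,0],
    [0,0,0.2,0,0,0,0],
    [0,0,0.2,0,0,0,0],
  ],
)

```text
time_s: 8.7
tool_pos: [0.581, 0.008, 0.0669]
orientation: [0.003, 1.0, 0.019, 0.013]
ft_force: [-5.0, -0.1, 11.2]
finger_gap: -0.0002
```

Emit:
move_arm(
  series=[
    [0,0,-0.8,0,0,0,0],
    [0,0,-1.5,0,0,0,0],
    [0,0,-2,0,0,0,0],
    [0,0,-2,0,0,0,0],
    [-0.3,1,-1,0,0,0,50],
    [-0.7,2.5,0,0,0,-1,100],
    [-0.7,2.8,0,0,0,-1,100],
    [-0.7,2.8,0,0,0,-1,100],
    [-0.7,2.8,0,0,0,-1,100],
    [-0.6,2.8,0,0,0,-1,100],
  ],
)

```text
time_s: 9.53
tool_pos: [0.5524, -0.1438, 0.1422]
orientation: [0.004, 0.997, 0.07, 0.013]
ft_force: [0.0, 0.3, 0.6]
finger_gap: 0.072
```

```bash
python3 - <<'E'
from h import *
plan(.493,-.243,.10,11,8,100)
from scipy.spatial.transform import Rotation as Ro
w,a,b,c=read_state()["orientation"];M=Ro.from_quat([a,b,c,w]).as_matrix()
# rotation vector in tool frame that makes tool z point down
z=M.T@np.array([0,0,-1.]);print("tilt fix deg (wx,wy)",np.degrees([-z[1],z[0]]).round(2))
E
cat >> h.py <<'E'
def tilt():
    from scipy.spatial.transform import Rotation as Ro
    w,a,b,c=read_state()["orientation"];z=Ro.from_quat([a,b,c,w]).as_matrix().T@np.array([0,0,-1.]);print("fix wx,wy deg",np.degrees([-z[1],z[0]]).round(2))
E
```

```text
pos [ 0.5524 -0.1438  0.1422] psi 8.02 tilt 1.54 F [0.  0.3 0.6] gap 0.072 t 9.5333
[[-0.91,1.12,0.53,0.0,0.0,-0.37,100.0],[-0.92,1.12,0.53,0.0,0.0,-0.37,100.0],[-0.92,1.11,0.53,0.0,0.0,-0.37,100.0],[-0.93,1.11,0.53,0.0,0.0,-0.37,100.0],[-0.94,1.1,0.53,0.0,0.0,-0.37,100.0],[-0.94,1.09,0.53,0.0,0.0,-0.37,100.0],[-0.95,1.09,0.53,0.0,0.0,-0.37,100.0],[-0.96,1.08,0.53,0.0,0.0,-0.37,100.0]]
tilt fix deg (wx,wy) [ 0.52 -1.45]
```

Emit:
move_arm(
  series=[
    [-0.8,0.9,0.4,0.1,-0.3,-0.4,100],
    [-0.9,0.9,0.5,0.1,-0.3,-0.4,100],
    [-0.9,1,0.5,0.1,-0.3,-0.4,100],
    [-0.9,1,0.5,0.1,-0.3,-0.4,100],
    [-0.9,1,0.5,0.1,-0.3,-0.4,100],
    [-0.9,1,0.5,0,0,-0.4,100],
    [-0.8,0.8,0.4,0,0,0,100],
    [-0.5,0.4,0.4,0,0,0,100],
    [-0.2,0.2,0,0,0,0,100],
    [0,0,0,0,0,0,100],
  ],
)

```text
time_s: 10.37
tool_pos: [0.488, -0.2412, 0.0986]
orientation: [0.001, 0.996, 0.086, -0.004]
ft_force: [0.3, 0.2, 0.1]
finger_gap: 0.0852
```

```bash
python3 - <<'E'
from h import *
plan(.493,-.243,.06,11,4,100);tilt()
im,d=read_camera("scene");W=cloud("scene",d)
cv2.imwrite("pics/p5.png",cv2.resize(im[140:290,160:320],None,fx=4,fy=4,interpolation=cv2.INTER_CUBIC))
m=(abs(W[...,0]-.5)<.1)&(abs(W[...,1]+.24)<.1)&(W[...,2]>.04)&(W[...,2]<.2)
p=W[m]*1e3
for z in range(40,200,10):
    q=p[(p[:,2]>=z)&(p[:,2]<z+10)]
    if len(q)>2: print(z,len(q),q[:,:2].min(0).round(),q[:,:2].max(0).round())
E
```

```text
pos [ 0.488  -0.2412  0.0986] psi 9.89 tilt 0.42 F [0.3 0.2 0.1] gap 0.0852 t 10.3667
[[0.11,0.07,0.97,0.0,0.0,-0.28,100.0],[0.11,0.07,0.97,0.0,0.0,-0.28,100.0],[0.11,0.07,0.97,0.0,0.0,-0.28,100.0],[0.11,0.07,0.97,0.0,0.0,-0.28,100.0]]
fix wx,wy deg [0.04 0.42]
120 3 [ 487. -289.] [ 497. -197.]
130 27 [ 474. -297.] [ 510. -187.]
140 33 [ 473. -298.] [ 509. -186.]
150 42 [ 471. -298.] [ 511. -186.]
160 32 [ 474. -297.] [ 511. -189.]
170 58 [ 482. -315.] [ 514. -171.]
180 117 [ 468. -316.] [ 517. -166.]
190 117 [ 469. -315.] [ 517. -169.]
```

View pics/p5.png

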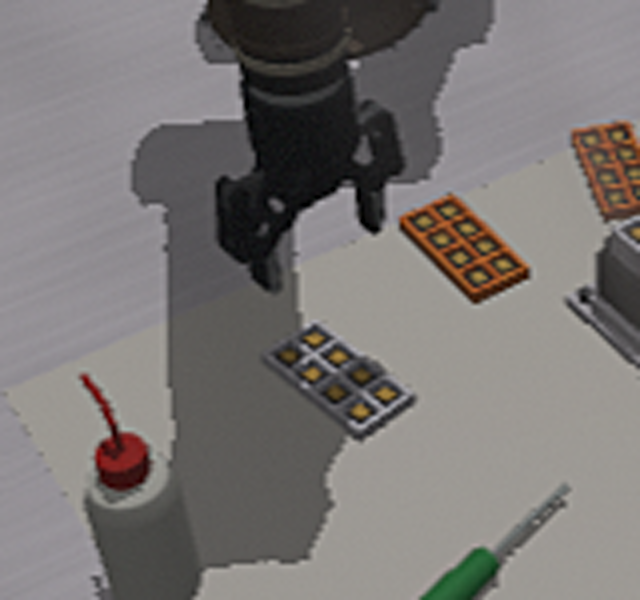

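Emit:
move_arm(
  series=[
    [0.8,0.1,1,0,0.2,-0.5,100],
    [0.8,0.1,1.5,0,0.2,-0.5,100],
    [0.5,0,1.5,0,0,-0.2,100],
    [0.2,0,1.5,0,0,0,100],
    [0,0,1.5,0,0,0,100],
    [0,0,1,0,0,0,100],
    [0,0,0.8,0,0,0,100],
    [0,0,0.4,0,0,0,100],
    [0,0,0,0,0,0,100],
    [0,0,0,0,0,0,100],
  ],
)

```text
time_s: 11.25
tool_pos: [0.5206, -0.2348, 0.0014]
orientation: [0.001, 0.995, 0.102, 0.004]
ft_force: [0.0, -0.7, 0.4]
finger_gap: 0.0855
```

```bash
python3 - <<'E'
from h import *
plan(.5126,-.239,-.016,11,3,100);tilt()
im,d=read_camera("scene");W=cloud("scene",d)
m=(abs(W[...,0]-.51)<.05)&(abs(W[...,1]+.24)<.08)&(W[...,2]>.018)&(W[...,2]<.2)
p=W[m]*1e3
for z in range(15,90,7):
    q=p[(p[:,2]>=z)&(p[:,2]<z+7)]
    if len(q)>2: print(z,len(q),q[:,:2].min(0).round(),q[:,:2].max(0).round())
cv2.imwrite("pics/p6.png",cv2.resize(im[190:270,200:290],None,fx=7,fy=7,interpolation=cv2.INTER_CUBIC))
E
```

```text
pos [ 0.5206 -0.2348  0.0014] psi 11.76 tilt 0.49 F [ 0.  -0.7  0.4] gap 0.0855 t 11.25
[[-0.29,0.08,0.58,0.0,0.0,0.25,100.0],[-0.29,0.08,0.58,0.0,0.0,0.25,100.0],[-0.29,0.08,0.58,0.0,0.0,0.25,100.0]]
fix wx,wy deg [ 0.18 -0.45]
29 8 [ 503. -283.] [ 536. -184.]
36 20 [ 500. -290.] [ 543. -182.]
43 20 [ 504. -292.] [ 542. -182.]
50 24 [ 503. -292.] [ 543. -180.]
57 24 [ 507. -291.] [ 543. -179.]
64 18 [ 502. -290.] [ 542. -186.]
71 18 [ 514. -293.] [ 544. -174.]
78 59 [ 495. -310.] [ 549. -162.]
85 66 [ 500. -310.] [ 549. -164.]
```

View pics/p6.png

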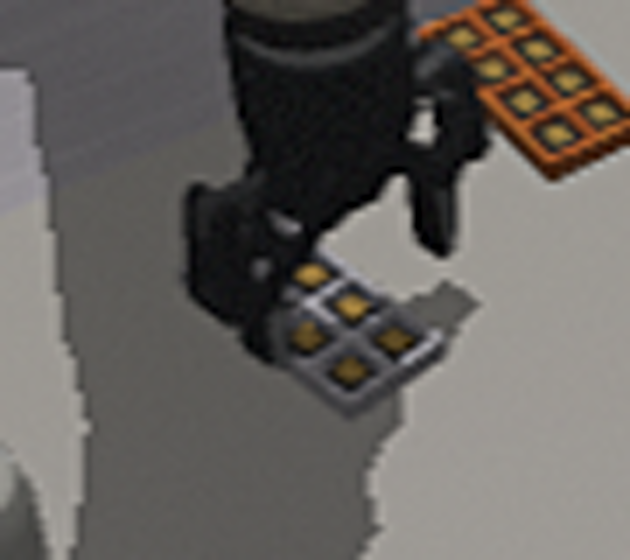

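Emit:
move_arm(
  series=[
    [-0.3,0.1,0.4,0,-0.2,0.2,100],
    [-0.2,0.1,0.5,0,-0.2,0.2,100],
    [-0.1,0,0.5,0,0,0,100],
    [0,0,0.3,0,0,0,100],
    [0,0,0,0,0,0,60],
    [0,0,0,0,0,0,50],
    [0,0,0,0,0,0,50],
    [0,0,0,0,0,0,50],
    [0,0,0,0,0,0,50],
    [0,0,0,0,0,0,50],
  ],
  force=50,
)

```text
time_s: 12.13
tool_pos: [0.5161, -0.2397, -0.0143]
orientation: [0.003, 0.995, 0.098, 0.002]
ft_force: [0.6, 0.2, -1.3]
finger_gap: 0.0543
```

Emit:
move_arm(
  series=[
    [0,0,-0.5,0,0,0,50],
    [0,0,-1,0,0,0,50],
    [0,0,-1.5,0,0,0,50],
    [0,0,-2,0,0,0,50],
    [0,0,-2,0,0,0,50],
    [0,0,-2,0,0,0,50],
    [0,0,-2,0,0,0,50],
    [0,0,-1,0,0,0,50],
    [0,0,-0.5,0,0,0,50],
    [0,0,0,0,0,0,50],
  ],
)

```text
time_s: 12.97
tool_pos: [0.5138, -0.238, 0.1203]
orientation: [0.002, 0.995, 0.098, 0.001]
ft_force: [-0.4, 0.6, -1.9]
finger_gap: 0.0542
```

```bash
python3 - <<'E'
from h import *
plan(.5675,.0074,.11,2.4,16,50);tilt()
E
```

```text
pos [ 0.5138 -0.238   0.1203] psi 11.27 tilt 0.28 F [-0.4  0.6 -1.9] gap 0.0542 t 12.9667
[[0.63,-1.44,0.06,0.0,0.0,0.55,50.0],[0.61,-1.44,0.06,0.0,0.0,0.55,50.0],[0.6,-1.45,0.06,0.0,0.0,0.55,50.0],[0.59,-1.46,0.06,0.0,0.0,0.55,50.0],[0.57,-1.46,0.06,0.0,0.0,0.55,50.0],[0.56,-1.47,0.06,0.0,0.0,0.55,50.0],[0.54,-1.47,0.06,0.0,0.0,0.55,50.0],[0.53,-1.48,0.06,0.0,0.0,0.55,50.0],[0.52,-1.48,0.06,0.0,0.0,0.55,50.0],[0.5,-1.49,0.06,0.0,0.0,0.55,50.0],[0.49,-1.49,0.06,0.0,0.0,0.55,50.0],[0.47,-1.5,0.06,0.0,0.0,0.55,50.0],[0.46,-1.5,0.06,0.0,0.0,0.55,50.0],[0.44,-1.51,0.06,0.0,0.0,0.55,50.0],[0.43,-1.51,0.06,0.0,0.0,0.55,50.0],[0.41,-1.51,0.06,0.0,0.0,0.55,50.0]]
fix wx,wy deg [ 0.24 -0.14]
```

Emit:
move_arm(
  series=[
    [0.6,-1.4,0,0,0,0.5,50],
    [0.6,-2,0,0,0,0.6,50],
    [0.7,-2,0,0,0,0.7,50],
    [0.7,-2,0,0,0,0.7,50],
    [0.7,-2,0,0,0,0.7,50],
    [0.7,-2,0,0,0,0.7,50],
    [0.6,-2,0,0,0,0.7,50],
    [0.6,-2,0,0,0,0.7,50],
    [0.6,-2,0,0,0,0.7,50],
    [0.6,-2,0,0,0,0.7,50],
  ],
)

```text
time_s: 13.8
tool_pos: [0.5455, -0.0318, 0.1086]
orientation: [0.001, 0.999, 0.033, -0.006]
ft_force: [0.1, 0.8, -2.2]
finger_gap: 0.0542
```

```bash
python3 - <<'E'
from h import *
plan(.5675,.0074,.115,2.4,5,50);tilt()
E
```

```text
pos [ 0.5455 -0.0318  0.1086] psi 3.78 tilt 0.65 F [ 0.1  0.8 -2.2] gap 0.0542 t 13.8
[[0.49,-0.75,-0.13,0.0,0.0,0.28,50.0],[0.49,-0.76,-0.13,0.0,0.0,0.28,50.0],[0.48,-0.76,-0.13,0.0,0.0,0.28,50.0],[0.48,-0.76,-0.13,0.0,0.0,0.28,50.0],[0.48,-0.76,-0.13,0.0,0.0,0.28,50.0]]
fix wx,wy deg [0.11 0.64]
```

Emit:
move_arm(
  series=[
    [0.5,-0.5,-0.2,0,0.2,0.1,50],
    [0.5,-0.6,-0.2,0,0.2,0.1,50],
    [0.5,-0.6,0,0,0.1,0,50],
    [0.3,-0.5,0,0,0,0,50],
    [0.2,-0.3,0,0,0,0,50],
    [0,0,0,0,0,0,50],
    [0,0,0,0,0,0,50],
    [0,0,0,0,0,0,50],
    [0,0,0,0,0,0,50],
    [0,0,0,0,0,0,50],
  ],
)

```text
time_s: 14.63
tool_pos: [0.5636, -0.0032, 0.108]
orientation: [0.001, 0.999, 0.032, -0.004]
ft_force: [0.6, 0.1, -1.2]
finger_gap: 0.0543
```

```bash
cat >> h.py <<'E'
def pj(n,X):
    c=get_calibration(n);K=np.array([[c["fx"],0,c["cx"]],[0,c["fy"],c["cy"]],[0,0,1.]])
    return cv2.projectPoints(np.array(X,float).reshape(-1,3),np.array(c["rvec"],float),np.array(c["tvec"],float),K,None)[0].reshape(-1,2)
def rect(x,y,z,yaw,x0=-.06,x1=.06,w=.028):
    q=np.radians(yaw);a=np.array([[x0,-w],[x1,-w],[x1,w],[x0,w]])
    return np.c_[x+a[:,0]*np.cos(q)-a[:,1]*np.sin(q),y+a[:,0]*np.sin(q)+a[:,1]*np.cos(q),np.full(4,z)]
E
python3 - <<'E'
from h import *
plan(.5675,.0074,.11,2.4,3,50);tilt()
im,d=read_camera("scene")
x0,y0,k=275,150,7
b=cv2.resize(im[y0:y0+80,x0:x0+110],None,fx=k,fy=k,interpolation=cv2.INTER_CUBIC)
s=read_state();p=s["tool_pos"]
def dr(R,col):cv2.polylines(b,[np.round((pj("scene",R)-[x0-.5,y0-.5])*k).astype(int)],True,col,1)
dr(rect(.6075,.009,.09,2.4),(0,255,0))
q=np.radians(2.4);cz=p[2]+.0143+.012
dr(rect(p[0]-.0233*np.cos(q),p[1]-.0233*np.sin(q),cz,2.4),(0,0,255))
cv2.imwrite("pics/p7.png",b)
E
```

```text
pos [ 0.5636 -0.0032  0.108 ] psi 3.65 tilt 0.51 F [ 0.6  0.1 -1.2] gap 0.0543 t 14.6333
[[0.15,-0.34,-0.07,0.0,0.0,0.42,50.0],[0.15,-0.35,-0.07,0.0,0.0,0.42,50.0],[0.15,-0.35,-0.07,0.0,0.0,0.42,50.0]]
fix wx,wy deg [0.11 0.5 ]
```

View pics/p7.png

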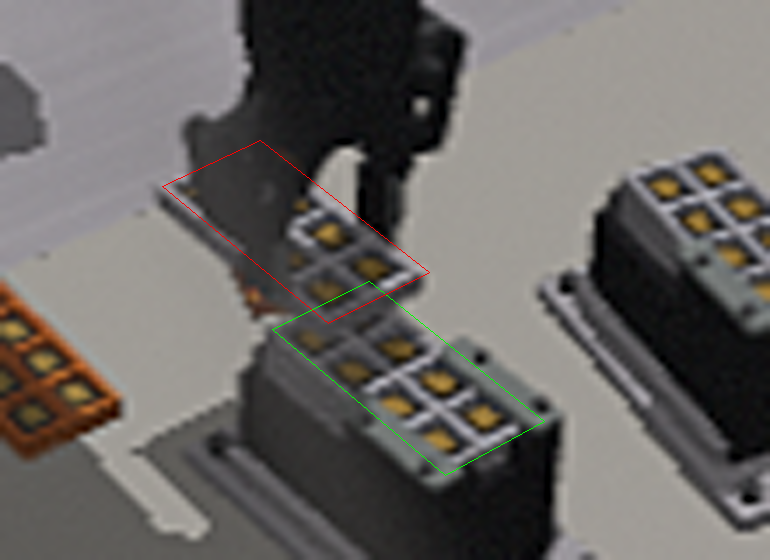

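Emit:
move_arm(
  series=[
    [0.15,-0.3,0,0,0.2,0.4,50],
    [0.2,-0.3,0,0,0.2,0.4,50],
    [0.1,-0.3,0.2,0,0.1,0.4,50],
    [0,-0.1,0.3,0,0,0.1,50],
    [0,0,0.4,0,0,0,50],
    [0,0,0.4,0,0,0,50],
    [0,0,0.4,0,0,0,50],
    [0,0,0.3,0,0,0,50],
    [0,0,0.1,0,0,0,50],
    [0,0,0,0,0,0,50],
  ],
)

```text
time_s: 15.52
tool_pos: [0.5673, 0.0079, 0.0843]
orientation: [0.001, 1.0, 0.019, 0.0]
ft_force: [-0.3, -0.6, -1.8]
finger_gap: 0.0542
```

```bash
python3 - <<'E'
from h import *
plan(.5678,.0063,.075,2.4,3,50);tilt()
E
```

```text
pos [0.5673 0.0079 0.0843] psi 2.19 tilt 0.12 F [-0.3 -0.6 -1.8] gap 0.0542 t 15.5167
[[0.01,0.05,0.31,0.0,0.0,-0.07,50.0],[0.01,0.05,0.31,0.0,0.0,-0.07,50.0],[0.01,0.05,0.31,0.0,0.0,-0.07,50.0]]
fix wx,wy deg [ 0.12 -0.01]
```

Emit:
move_arm(
  series=[
    [0,0.1,0.2,0,0,0,50],
    [0,0.05,0.2,0,0,0,50],
    [0,0,0.2,0,0,0,50],
    [0,0,0.15,0,0,0,50],
    [0,0,0.15,0,0,0,50],
    [0,0,0.15,0,0,0,50],
    [0,0,0.15,0,0,0,50],
    [0,0,0.15,0,0,0,50],
    [0,0,0.15,0,0,0,50],
    [0,0,0.15,0,0,0,50],
  ],
)

```text
time_s: 16.35
tool_pos: [0.5716, 0.0054, 0.0745]
orientation: [0.002, 1.0, 0.019, 0.006]
ft_force: [-1.6, -0.1, 6.2]
finger_gap: 0.0542
```

Emit:
move_arm(
  series=[
    [-0.2,0,0.2,0,-0.2,0,50],
    [-0.2,0,0.2,0,-0.2,0,50],
    [-0.1,0,0.2,0,-0.2,0,50],
    [-0.05,0,0.2,0,-0.2,0,50],
    [-0.05,0,0.2,0,-0.2,0,50],
    [-0.05,0,0.2,0,-0.2,0,50],
    [-0.05,0,0.2,0,-0.2,0,50],
    [-0.05,0,0.2,0,-0.2,0,50],
    [-0.05,0,0.2,0,-0.2,0,50],
    [-0.05,0,0.2,0,-0.2,0,50],
  ],
)

```text
time_s: 17.18
tool_pos: [0.5732, 0.0052, 0.072]
orientation: [0.003, 1.0, 0.019, 0.004]
ft_force: [-3.0, -0.6, 8.6]
finger_gap: 0.0541
```

```bash
python3 - <<'E'
from h import *
plan(.5678,.0065,.062,2.4,3,50);tilt()
E
```

```text
pos [0.5732 0.0052 0.072 ] psi 2.17 tilt 0.53 F [-3.  -0.6  8.6] gap 0.0541 t 17.1833
[[-0.18,-0.05,0.33,0.0,0.0,-0.08,50.0],[-0.18,-0.05,0.33,0.0,0.0,-0.08,50.0],[-0.18,-0.05,0.33,0.0,0.0,-0.08,50.0]]
fix wx,wy deg [ 0.3  -0.43]
```

Emit:
move_arm(
  series=[
    [-0.2,0,-0.3,0,-0.2,0,50],
    [-0.4,0,-0.2,0,-0.2,0,50],
    [-0.5,0,0,0,0,0,50],
    [-0.3,-0.1,0,0,0,0,50],
    [0,0,0,0,0,0,50],
    [-0.05,0,0.2,0,-0.1,0,50],
    [-0.1,0,0.2,0,-0.1,0,50],
    [-0.1,0,0.2,0,-0.1,0,50],
    [-0.15,0,0.2,0,-0.2,0,50],
    [-0.15,0,0.2,0,-0.2,0,50],
  ],
)

```text
time_s: 18.02
tool_pos: [0.5576, 0.0057, 0.0722]
orientation: [0.003, 1.0, 0.019, 0.001]
ft_force: [0.2, -0.1, 6.7]
finger_gap: 0.0542
```

```bash
python3 - <<'E'
from h import *
plan(.5678,.0065,.062,2.4,3,50);tilt()
E
```

```text
pos [0.5576 0.0057 0.0722] psi 2.17 tilt 0.31 F [ 0.2 -0.1  6.7] gap 0.0542 t 18.0167
[[0.34,-0.01,0.34,0.0,0.0,-0.08,50.0],[0.34,-0.01,0.34,0.0,0.0,-0.08,50.0],[0.34,-0.01,0.34,0.0,0.0,-0.08,50.0]]
fix wx,wy deg [ 0.3  -0.09]
```

Emit:
move_arm(
  series=[
    [0.05,0,0.2,0,-0.2,0,50],
    [0,0,0.25,0,-0.2,0,50],
    [0,0,0.25,0,-0.2,0,50],
    [0,0,0.25,0,-0.2,0,50],
    [0,0,0.25,0,-0.2,0,50],
    [0,0,0.25,0,-0.2,0,50],
    [0,0,0.25,0,-0.2,0,50],
    [0,0,0.25,0,-0.2,0,50],
    [0,0,0.25,0,-0.2,0,50],
    [0,0,0.25,0,-0.2,0,50],
  ],
)

```text
time_s: 18.85
tool_pos: [0.5657, 0.0057, 0.0615]
orientation: [0.003, 1.0, 0.019, -0.006]
ft_force: [-4.8, 0.3, 19.8]
finger_gap: 0.0543
```

```bash
python3 - <<'E'
from h import *
plan(.5678,.0065,.062,2.4,3,50);tilt();print(read_state()["torque"])
E
```

```text
pos [0.5657 0.0057 0.0615] psi 2.16 tilt 0.76 F [-4.8  0.3 19.8] gap 0.0543 t 18.85
[[0.07,-0.03,-0.02,0.0,0.0,-0.08,50.0],[0.07,-0.03,-0.02,0.0,0.0,-0.08,50.0],[0.07,-0.03,-0.02,0.0,0.0,-0.08,50.0]]
fix wx,wy deg [0.34 0.68]
[-0.04561361  0.80784303 -0.07398211]
```

Emit:
move_arm(
  series=[
    [0.15,0,0.2,0,0.1,0,50],
    [0.2,0,0.2,0,0.1,0,50],
    [0.2,0,0.2,0,0.1,0,50],
    [0.2,0,0.2,0,0,0,50],
    [0.2,0,0.2,0,0,0,50],
    [0.2,0,0.2,0,0,0,50],
    [0.2,0,0.2,0,0,0,50],
    [0.2,0,0.2,0,0,0,50],
    [0.2,0,0.2,0,0,0,50],
    [0.2,0,0.2,0,0,0,50],
  ],
)

```text
time_s: 19.68
tool_pos: [0.5961, 0.0065, 0.0616]
orientation: [0.003, 1.0, 0.019, 0.012]
ft_force: [-2.3, 1.0, 11.2]
finger_gap: 0.0545
```

```bash
python3 - <<'E'
from h import *
plan(.5678,.0065,.062,2.4,3,50);tilt();print(read_state()["torque"])
im,d=read_camera("scene")
x0,y0,k=275,150,7
b=cv2.resize(im[y0:y0+80,x0:x0+110],None,fx=k,fy=k,interpolation=cv2.INTER_CUBIC)
cv2.imwrite("pics/p8.png",b)
E
```

```text
pos [0.5961 0.0065 0.0616] psi 2.16 tilt 1.42 F [-2.3  1.  11.2] gap 0.0545 t 19.6833
[[-0.94,-0.04,-0.01,0.0,0.0,-0.08,50.0],[-0.94,-0.04,-0.01,0.0,0.0,-0.08,50.0],[-0.94,-0.04,-0.01,0.0,0.0,-0.08,50.0]]
fix wx,wy deg [ 0.36 -1.37]
[0.02597058 0.7006211  0.01869314]
```

View pics/p8.png

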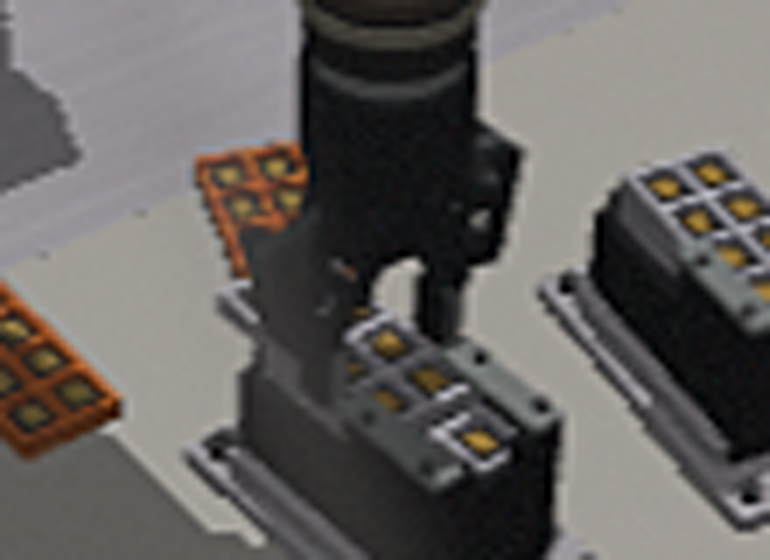

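Emit:
move_arm(
  series=[
    [0,0,0,0,0,0,75],
    [0,0,0,0,0,0,80],
    [0,0,0,0,0,0,80],
    [0,0,0,0,0,0,80],
    [0,0,-0.5,0,-0.3,0,80],
    [0,0,-1,0,-0.4,0,80],
    [-0.2,0,-1.5,0,-0.4,0,80],
    [-1,0,-1.5,0,-0.2,0,80],
    [-2,0,-1,0,0,0,50],
    [-3,0,0,0,0,0,0],
  ],
)

```text
time_s: 20.57
tool_pos: [0.5355, 0.0046, 0.1168]
orientation: [0.003, 1.0, 0.019, -0.002]
ft_force: [-0.7, 0.3, -0.0]
finger_gap: 0.0452
```

```bash
python3 - <<'E'
from h import *
plan(.485,.003,.115,2.4,6,0);tilt()
im,d=read_camera("scene")
x0,y0,k=275,150,7
b=cv2.resize(im[y0:y0+80,x0:x0+110],None,fx=k,fy=k,interpolation=cv2.INTER_CUBIC)
cv2.imwrite("pics/p9.png",b)
E
```

```text
pos [0.5355 0.0046 0.1168] psi 2.16 tilt 0.41 F [-0.7  0.3 -0. ] gap 0.0452 t 20.5667
[[-0.84,-0.01,0.03,0.0,0.0,-0.04,0.0],[-0.84,-0.01,0.03,0.0,0.0,-0.04,0.0],[-0.84,-0.01,0.03,0.0,0.0,-0.04,0.0],[-0.84,-0.01,0.03,0.0,0.0,-0.04,0.0],[-0.84,-0.01,0.03,0.0,0.0,-0.04,0.0],[-0.84,-0.01,0.03,0.0,0.0,-0.04,0.0]]
fix wx,wy deg [0.36 0.2 ]
```

View pics/p9.png

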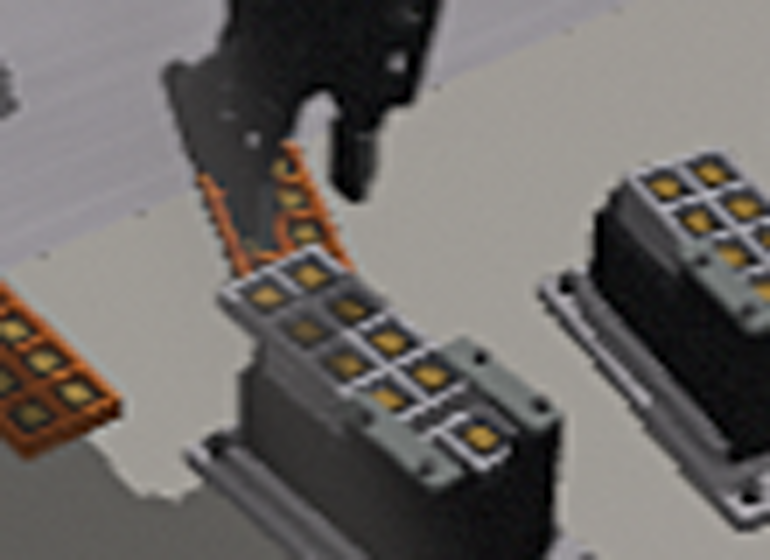

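Emit:
move_arm(
  series=[
    [-1,0,0,0,0.1,0,0],
    [-1,0,0,0,0.1,0,0],
    [-1,0,0,0,0,0,0],
    [-0.8,0,0.2,0,0,0,0],
    [-0.4,0,0.5,0,0,0,0],
    [0,0,0.8,0,0,0,0],
    [0,0,0.8,0,0,0,0],
    [0,0,0.8,0,0,0,0],
    [0,0,0.5,0,0,0,0],
    [0,0,0,0,0,0,0],
  ],
)

```text
time_s: 21.45
tool_pos: [0.4819, 0.0024, 0.0763]
orientation: [0.003, 1.0, 0.019, -0.004]
ft_force: [0.4, 0.3, 0.9]
finger_gap: 0.0001
```

```bash
python3 - <<'E'
from h import *
plan(.485,.003,.067,2.4,3,0);tilt()
E
```

```text
pos [0.4819 0.0024 0.0763] psi 2.15 tilt 0.58 F [0.4 0.3 0.9] gap 0.0001 t 21.45
[[0.1,-0.02,0.31,0.0,0.0,-0.08,0.0],[0.1,-0.02,0.31,0.0,0.0,-0.08,0.0],[0.1,-0.02,0.31,0.0,0.0,-0.08,0.0]]
fix wx,wy deg [0.36 0.46]
```

Emit:
move_arm(
  series=[
    [0,0,0.3,0.1,0.2,0,0],
    [0,0,0.3,0.1,0.2,0,0],
    [0.2,0,0.2,0.1,0,0,0],
    [0.3,0,0.05,0,0,0,0],
    [0.3,0,0,0,0,0,0],
    [0.3,0,0,0,0,0,0],
    [0.2,0,0,0,0,0,0],
    [0.1,0,0,0,0,0,0],
    [0.1,0,0,0,0,0,0],
    [0.1,0,0,0,0,0,0],
  ],
)

```text
time_s: 22.28
tool_pos: [0.5006, 0.003, 0.0667]
orientation: [0.0, 1.0, 0.019, -0.0]
ft_force: [-4.2, 0.1, 1.0]
finger_gap: -0.0002
```

```bash
python3 - <<'E'
from h import *
plan(.5015,.0035,.067,2.4,3,0);tilt()
E
```

```text
pos [0.5006 0.003  0.0667] psi 2.15 tilt 0.05 F [-4.2  0.1  1. ] gap -0.0002 t 22.2833
[[0.03,-0.02,-0.01,0.0,0.0,-0.08,0.0],[0.03,-0.02,-0.01,0.0,0.0,-0.08,0.0],[0.03,-0.02,-0.01,0.0,0.0,-0.08,0.0]]
fix wx,wy deg [0.02 0.04]
```

Emit:
move_arm(
  series=[
    [0.2,0,0,0,0,0,0],
    [0.3,0,0,0,0,0,0],
    [0.3,0,0,0,0,0,0],
    [0.3,0,0,0,0,0,0],
    [0.3,0,0,0,0,0,0],
    [0.3,0,0,0,0,0,0],
    [0.3,0,0,0,0,0,0],
    [0.3,0,0,0,0,0,0],
    [0.3,0,0,0,0,0,0],
    [0.3,0,0,0,0,0,0],
  ],
)

```text
time_s: 23.12
tool_pos: [0.5286, 0.004, 0.0658]
orientation: [0.0, 1.0, 0.019, -0.004]
ft_force: [-4.2, -0.6, 2.0]
finger_gap: -0.0001
```

```bash
python3 - <<'E'
from h import *
plan(.5365,.005,.067,2.4,5,0);tilt()
E
```

```text
pos [0.5286 0.004  0.0658] psi 2.15 tilt 0.43 F [-4.2 -0.6  2. ] gap -0.0001 t 23.1167
[[0.16,-0.01,-0.02,0.0,0.0,-0.05,0.0],[0.16,-0.01,-0.02,0.0,0.0,-0.05,0.0],[0.16,-0.01,-0.02,0.0,0.0,-0.05,0.0],[0.16,-0.01,-0.02,0.0,0.0,-0.05,0.0],[0.16,-0.01,-0.02,0.0,0.0,-0.05,0.0]]
fix wx,wy deg [0.03 0.43]
```

Emit:
move_arm(
  series=[
    [0.2,0,-0.03,0,0.1,0,0],
    [0.2,0,-0.03,0,0.1,0,0],
    [0.2,0,-0.03,0,0.1,0,0],
    [0.2,0,-0.02,0,0.1,0,0],
    [0.2,0,0,0,0,0,0],
    [0.2,0,0,0,0,0,0],
    [0.2,0,0,0,0,0,0],
    [0.2,0,0,0,0,0,0],
    [0.2,0,0,0,0,0,0],
    [0.2,0,0,0,0,0,0],
  ],
)

```text
time_s: 23.95
tool_pos: [0.5349, 0.0037, 0.0639]
orientation: [0.001, 1.0, 0.018, -0.014]
ft_force: [-10.8, -1.2, 5.2]
finger_gap: 0.0
```

Emit:
move_arm(
  series=[
    [0.2,0,-0.05,0,0.3,0,0],
    [0.25,0,-0.05,0,0.3,0,0],
    [0.25,0,-0.05,0,0.3,0,0],
    [0.25,0,-0.05,0,0.3,0,0],
    [0.25,0,-0.05,0,0.3,0,0],
    [0.25,0,-0.05,0,0.2,0,0],
    [0.25,0,-0.05,0,0.2,0,0],
    [0.25,0,-0.05,0,0.2,0,0],
    [0.25,0,-0.05,0,0.2,0,0],
    [0.25,0,-0.05,0,0.2,0,0],
  ],
)

```text
time_s: 24.78
tool_pos: [0.5348, 0.0037, 0.0638]
orientation: [0.001, 1.0, 0.018, -0.015]
ft_force: [-11.1, -0.7, 3.8]
finger_gap: 0.0004
```

Emit:
move_arm(
  series=[
    [-0.3,0,0,0,0.2,0,0],
    [-0.8,0,0,0,0.2,0,0],
    [-1.5,0,-0.5,0,0.2,0,0],
    [-2,0,-1,0,0.2,0,0],
    [-3,0,-1.5,0,0.2,0,0],
    [-3,0,-2,0,0.2,0,0],
    [-3,0,-2,0,0,0,0],
    [-3,0,-2,0,0,0,0],
    [-2,0,-1,0,0,0,0],
    [-1,0,0,0,0,0,0],
  ],
)

```text
time_s: 25.62
tool_pos: [0.3392, -0.0033, 0.1695]
orientation: [0.001, 1.0, 0.019, 0.007]
ft_force: [-0.1, -0.1, -0.7]
finger_gap: -0.0002
```

```bash
python3 - <<'E'
from h import *
plan(.5365,.005,.067,2.4,5,0);tilt()
for n in("top","scene"):
    im,d=read_camera(n);i0=cv2.imread(f"pics/{n}0.png");print(n,gold(n,i0,.6075,.008,.089,.06),gold(n,im,.6075,.008,.089,.06))
    W=cloud(n,d);W0=cloud(n,np.load(n+"0.npy"))
    for Q in(W0,W):
        m=(abs(Q[...,0]-.6)<.1)&(abs(Q[...,1]-.008)<.019)&(abs(Q[...,2]-.09)<.006);p=Q[m]*1e3;print(m.sum(),np.percentile(p[:,0],[1,50,99]).round(1),p[:,2].mean().round(1),np.polyfit(p[:,0],p[:,2],1)[0].round(3))
    r=(145,265,225,425) if n=="top" else (150,260,270,420)
    s=slice(r[0],r[1]),slice(r[2],r[2]+110)
    o=np.vstack([cv2.resize(a[s],None,fx=3.5,fy=2.5*1.0 if 0 else 3.5,interpolation=cv2.INTER_CUBIC)[:300] for a in(i0,im)])
    cv2.imwrite(f"pics/fin_{n}.png",o)
a,b=cv2.imread("pics/fin_top.png"),cv2.imread("pics/fin_scene.png");cv2.imwrite("pics/fin.png",np.hstack([a,b]))
E
```

```text
pos [ 0.3392 -0.0033  0.1695] psi 2.14 tilt 0.84 F [-0.1 -0.1 -0.7] gap -0.0002 t 25.6167
[[3.95,-0.02,2.05,0.0,0.0,-0.05,0.0],[3.95,-0.01,2.05,0.0,0.0,-0.05,0.0],[3.95,-0.01,2.05,0.0,0.0,-0.05,0.0],[3.95,-0.01,2.05,0.0,0.0,-0.05,0.0],[3.95,-0.0,2.05,0.0,0.0,-0.05,0.0]]
fix wx,wy deg [ 0.14 -0.83]
top (8, (array([607.9,   9.8]), array([607.5,   9.8])), np.float64(2.3)) (8, (array([607.8,   9.7]), array([607.6,   9.7])), np.float64(2.5))
527 [548.6 605.9 673.6] 89.4 0.003
537 [548.5 607.3 673.3] 89.3 0.008
scene (8, (array([606.9,   7.4]), array([606.3,   5.9])), np.float64(3.9)) (8, (array([607.5,   7.2]), array([606.3,   5.9])), np.float64(4.4))
328 [547.6 610.5 674.3] 89.2 -0.001
317 [549.8 610.1 675.2] 89.3 0.002
```

View pics/fin.png

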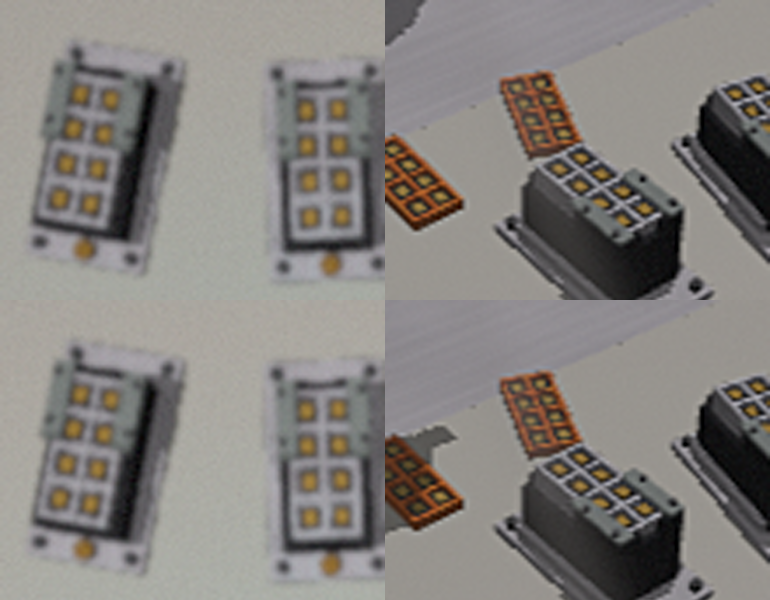

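```bash
python3 -c "
from cell import *
print(close_job(), read_state()['ft_force'])"
```

```text
the job is handed in; nothing more can be done
the job is handed in; nothing more can be done
```

I loaded the loose boat into the right-hand magazine, the one nearer the loose boat, and handed the job in at about 25.6 s of the 59 s.

- **Choosing the magazine:** pressed on its top boat, it gave about 7–8 mm at 11 N, well past the 4 mm of a full one. I did not press the other magazine.
- **Loading:** I pressed the boat down until it hit the hard stop on the keeper (about 20 N). Then I slid it roughly 25 mm under the lips, released it and pushed it by its end face. It stopped moving at about 11 N, which I took as the back stop. The highest force I read was 20 N; forces are only read at the end of each move.
- **First press:** it drifted forward toward the lips, so I lifted the boat, moved it back and pressed again.
- **Final check:** the boat's gold packages sit where the old top boat's were at the start, to 0.1 mm in the top camera and 0.6 mm in the scene camera. The measured top height is 89.3 mm and flat, and the gripper is clear. I did not re-measure the bottle, collimator or screwdriver; the arm felt no contact near them.
- **Disagreement:** the reported tool height was about 32 mm lower than the cameras and the touch contact showed. I used the contact heights instead. The two cameras also differed by 2–4 mm across the magazine.

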